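# Shut the bleed and open the fill valve one turn

## Task

Get the cylinder fill manifold ready: first push the bleed lever clockwise until it is fully shut on its stop, and only then push the hand wheel round anticlockwise (seen from above) by its upright handle through exactly one turn, so that the handle finishes where it started. Push gently with the fingertips or the outside of the fingers: never have the lever or the handle between the fingers. Leave everything lying on the bench alone, and finish clear of it all.

Things in the scene. Friction and masses are not known exactly. Their poses are not given: they have to be found in the camera images.
- manifold: Fixed fill manifold: aluminium block 330 mm long (own y), 60 wide, top 62 above the bench, on a 150 x 420 mm plate. Hand wheel on one end, bleed lever on the other (pivot at its (0, -190) mm), a face-up gauge between (top 102 mm). Origin on the bench below the wheel's axis; unturned, x points away from the robot, y to its left. Place and yaw (up to 0.35 rad either way) vary.
- wheel_hub (a point): Centre of the hand wheel on its vertical axis, 120 mm above the bench. The wheel is a flat grey three-spoke ring, 158 mm over the rim, rim 14 mm thick with its top 127 mm above the bench.
- wheel_handle (a point): Middle of the wheel's upright round black handle, 22 mm in diameter (26 at its foot), fixed on one spoke near the rim, its axis 65 mm from the wheel's axis. It stands from the rim up to 182 mm above the bench; this point is on its axis at 154 mm and goes round with the wheel.
- wheel (a joint): Turn of the hand wheel (rad), growing anticlockwise seen from above = opening; starts anywhere from -1.5 to 1.5. It turns freely on past one turn (stops at -1.9 and 14), needs about 2 to 3 N at the handle and stays where it is left. At value 0 the handle is on the -x side of the manifold's frame.
- lever_pivot (a point): On the vertical axis of the bleed lever, at the lever's mid height, 137 mm above the bench.
- lever_grip (a point): Middle of the bleed lever's black rubber sleeve, 72.5 mm from the pivot, 137 mm above the bench; swings with the lever. The sleeve is 65 mm long (40 to 105 mm from the pivot), 16 wide, 24 tall (125 to 149 mm above the bench). Its -y axis points outward along the lever, z up.
- lever (a joint): Swing of the bleed lever (rad), growing clockwise seen from above = shutting. 0: open, pointing along the manifold's -y, in line with the block, away from the wheel. 1.57: shut on its stop, pointing to the manifold's -x (roughly at the robot). Starts between 0 and 0.35; needs about 2 N at the sleeve and stays where it is left.
- spanner: Bystander, not to be disturbed: a steel open-ended spanner, 160 mm long, lying on the bench in front of the manifold. Origin at its underside.
- regulator: Bystander, not to be disturbed: a chromed regulator first stage, 70 mm long, 40 mm tall, lying on the bench in front of the manifold. Origin at its underside.
- knob: Bystander, not to be disturbed: a black rubber knob, 48 mm across, 28 mm tall, lying on the bench near the lever. Origin at its underside.
- jar: Bystander, not to be disturbed: a grease jar, 52 mm across, 55 mm tall, standing behind the manifold. Origin at its underside.
- gauge: Bystander, not to be disturbed: a loose pressure gauge lying on its back, 60 mm across, 26 mm tall, behind the manifold. Origin at its underside.
- screwdriver: Bystander, not to be disturbed: a screwdriver, 180 mm long, lying behind the manifold. Origin at its underside.
- bin: Bystander, not to be disturbed: a small open parts bin, 110 x 90 x 50 mm, on the bench at the wheel's end of the manifold (+y). Origin at its underside.

How it is judged:
By the outcome, as a careful person would: the job done as asked, in the order asked, and still so for the second after the job is handed in, with the robot touching nothing.
It also fails if it takes over 72 s, if anything falls off the work surface, if the arm or the gripper's body presses on something with over 40 N, if the wrist force passes 120 N, or if a joint passes its speed limit or range.

## Robot

A 6-joint arm with a two-finger parallel gripper is mounted at the origin on the work surface. World frame = base frame: x ahead of the robot, y to its left, z up, the work surface at z = 0. Lengths are in m, angles in rad, forces in N, time in s.
With the tool pointing down it reaches from about 0.375 to 0.925 m from the base axis. Payload 5.7 kg.
Tool frame: the origin (TCP) lies at the very end of the fingers, on their centre line; the grasp point (between the pads) lies ctrl.grip_point_offset behind it (ctrl.grip_point_offset is the distance from the TCP to the grasp point, in m); z points along the fingers, y is the direction in which the jaws open and shut (so a half turn about z gives the same grasp; the last joint's range is limited). The gripper opens to 88 mm and grips with 3 to 60 N. Pads are 20 mm wide; open, the fingers measure 115 mm over their backs; the gripper's body (75 mm by 178 mm) begins 61 mm behind the grasp point.
Start: joints at [-1.266, 0.359, 1.51, -0, 1.272, -0.115], TCP at [0.245, -0.548, 0.223] pointing down, gripper open.
Joint ranges: [-2.97, 2.97], [-1.01, 2.36], [0.21, 2.38], [-0.96, 4.11], [0.2, 2.71], [-2.98, 2.98]. Speed limits (rad/s): [2.39, 2.39, 3.14, 3.14, 3.14, 3.14].

## Interface

Orientations are given as a 3x3 rotation matrix whose columns are the frame's x, y, z axes.
In Python, from station import telemetry, eyes, ctrl gives the robot as it stands.
- The arm moves only by the tool servo_tool, never from a script. Its argument "moves" is text: rows parted by semicolons, each of 4 numbers parted by spaces: the shift along the tool's x, y, z normalised to -1 to 1, where 1 is 0.05 m, then the turn about the tool's z normalised to -1 to 1, where 1 is 0.12 rad. In form: x y z turn; .... A call has 1 to 12 rows; each row shifts and turns the commanded pose from where the row before left it, along the tool's axes as they then stand; what a row does not reach is not made up. A row lasts 1/10 s, in which the tool goes at most 50 mm and 8.59 degrees, less where a joint would pass 70% of its speed; a pose out of reach is approached as far as the arm can. A call with a number of a shift or a turn outside -1 to 1 is refused whole. A call with a gripper value outside its range is refused whole. "hand" is the closure in counts, from 0 (fully open) to 255 (shut), set as the call begins (left out, the last holds). The fingers move at their own pace and stop on an object; "grip_force" is the grip in N (left out, the last holds). Time passes only in rows, so rows that do not move let the fingers close. It gives the time, the measured TCP pose, the force and the opening at its end, in the units of the state.
- telemetry.read_state(): the state, without advancing time (a new reading comes with each control period).
- eyes.read_camera(name): name is "side" or "top" or "wrist"; returns (picture, depth): 480x640x3 uint8, red, green, blue; 480x640 float32, m along the optical axis (not along the pixel's ray), 0 where there is no reading.
- eyes.camera_params(name): a dict with "camera_matrix" (3x3 intrinsics, pixels), "origin" and "orientation" of the camera in the world. Camera axes: x right, y down, z forward; pixel columns grow to the right and rows downward; lengths in m; the calibration is good to about 2 mm. A picture is of the moment at which its call begins: read the wrist's pose just before it. camera_params takes no time and is no camera call; for the wrist camera it gives the pose at the moment of the call.
- ctrl.close_job(): hands the job in, once; it reports no verdict.
Trained networks look in the newest picture that a camera, given by its name, has taken for a name from the list of things; names that differ only in an ending like _2 or _b are one class to them, and where a whole thing is asked for, a point or a joint stands for the part that bears it (a point fixed in the world has none). Each returns a list of dicts, best first, with "score" (0 to 1); they miss things now and then, are a little off and sometimes report something else, mostly with a low value. They report only what shows in the picture. A call takes as long as a camera call.
- eyes.recognise(camera, thing): "point" ([column, row] in pixels, amid what is visible of it).
- eyes.regions_of(camera, thing): "pixels" (480x640 bool, what is visible of it) and "point" ([column, row] in pixels, amid what is visible of it).
- eyes.landmark_of(camera, thing): "point" ([column, row] in pixels: a listed point, or the origin of a listed thing).
The state is a dict: "time": time; "q": joint angles; "qd": joint speeds; "tau": joint torques, N m; "eef_pos": TCP position; "eef_rot": TCP orientation; "force": force on the tool from outside, world axes, zero at the start; "ft_torque": the same for the moment, N m; "opening": opening from 0.0 (shut) to 1.0 (fully open).
Only numpy, scipy, OpenCV 4.12 (cv2) and the standard library are available. Lean on these libraries where they do the work, as an engineer would, in place of code of your own. Each camera call takes 0.05 s, during which the arm holds its last target. There are 200 camera calls.

## Working session

There is one attempt and no reset: what is moved stays moved. The work goes in short steps, Python scripts to look and compute and a tool call to move; the robot and the scene stay as the last step left them, time stands still between calls to the robot, and variables do not carry over. Pictures are saved under pics/ and viewed, about 8 in all and at most 12, crops included, and the job is handed in when it is done.

Besides the shell and the picture viewer there is one more tool, called after "Call:" as a command line: name --argument value ..., lists and objects as JSON in quotes. servo_tool: Moves the arm, as the interface text tells. Its arguments: {"type":"object","properties":{"moves":{"type":"string"},"hand":{"type":"number"},"grip_force":{"type":"number"}},"required":["moves"]}

```bash
ls; mkdir -p pics; cat > h.py <<'E'
import numpy as np, cv2
from station import telemetry, eyes, ctrl
def w(cam,pt,z=None,D=None):
    p=eyes.camera_params(cam);K=np.array(p["camera_matrix"]);R=np.array(p["orientation"]);o=np.array(p["origin"])
    r=R@np.linalg.inv(K)@np.array([pt[0],pt[1],1.])
    if z is not None: return o+r*(z-o[2])/r[2]
    return o+r*D[int(round(pt[1])),int(round(pt[0]))]
E
python3 - <<'E'
from h import *
s=telemetry.read_state();print(s["time"],s["eef_pos"],s["eef_rot"],s["force"],s["opening"],ctrl.grip_point_offset)
for c in("top","side"):
    im,d=eyes.read_camera(c);cv2.imwrite(f"pics/{c}0.png",im[:,:,::-1]);np.save(f"pics/{c}0.npy",d)
    print(c,eyes.camera_params(c)["origin"])
    for n,z in(("wheel_hub",.12),("wheel_handle",.154),("lever_pivot",.137),("lever_grip",.137),("manifold",0)):
        for r in eyes.landmark_of(c,n)[:2]: print(n,r["score"],r["point"],w(c,r["point"],z).round(4))
for n in("spanner","regulator","knob","jar","gauge","screwdriver","bin"):
    for r in eyes.landmark_of("top",n)[:1]: print(n,r["score"],r["point"],w("top",r["point"],0).round(4))
E
```

```text
pics
0.0 [ 0.24432142 -0.5472327   0.22180707] [[ 9.13170958e-01  4.07576345e-01 -5.69468176e-04]
 [ 4.07576691e-01 -9.13169242e-01  1.78241520e-03]
 [ 2.06449450e-04 -1.85975175e-03 -9.99998249e-01]] [-0.25480511  0.05931827 -0.15690623] 0.9988983761261885 0.0187
top [0.3425165  0.08570021 1.14902934]
wheel_hub 0.67 [327.0, 253.2] [0.5651 0.0599 0.12  ]
wheel_handle 0.94 [345.2, 276.0] [0.511  0.0241 0.154 ]
wheel_handle 0.56 [388.1, 306.1] [ 0.451  -0.0604  0.154 ]
lever_pivot 0.63 [418.2, 231.8] [ 0.6081 -0.1305  0.137 ]
lever_grip 0.29 [209.7, 297.9] [0.4677 0.2978 0.137 ]
manifold 0.65 [325.1, 264.3] [0.5645 0.0613 0.    ]
side [0.0358962  0.67341283 0.94057082]
wheel_hub 0.77 [327.4, 228.4] [0.5645 0.0633 0.12  ]
wheel_handle 0.67 [364.6, 217.0] [0.5114 0.0188 0.154 ]
lever_pivot 0.79 [367.6, 163.4] [ 0.6195 -0.1244  0.137 ]
lever_grip 0.91 [389.4, 149.6] [ 0.6146 -0.1928  0.137 ]
manifold 0.95 [326.0, 267.3] [0.5685 0.0603 0.    ]
spanner 0.62 [386.2, 307.4] [ 0.4648 -0.0786  0.    ]
regulator 0.7 [307.4, 334.1] [0.4038 0.1013 0.    ]
knob 0.6 [446.6, 294.5] [ 0.4951 -0.2186  0.    ]
jar 0.65 [323.8, 206.5] [0.7058 0.0644 0.    ]
gauge 0.75 [281.8, 215.5] [ 0.6827  0.1649 -0.    ]
screwdriver 0.3 [305.4, 335.5] [0.4007 0.1058 0.    ]
bin 0.61 [210.1, 299.3] [0.4814 0.3254 0.    ]
```

View pics/top0.png

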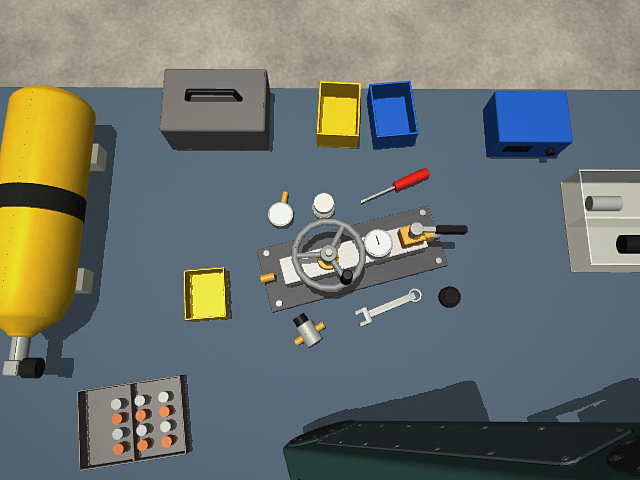

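View pics/side0.png

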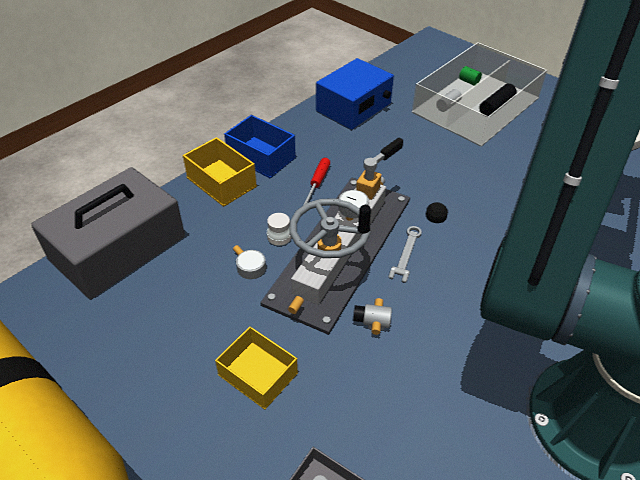

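The top view shows the wheel hub near (329,253), the handle at (346,277), the lever pivot at (417,231) and the sleeve at 437–467 on row 230. The lever is already about 0.24 open. Next I'll refine these with depth.

```bash
python3 - <<'E'
from h import *
im=cv2.imread("pics/top0.png").astype(int);d=np.load("pics/top0.npy")
p=eyes.camera_params("top");K=np.array(p["camera_matrix"]);R=np.array(p["orientation"]);o=np.array(p["origin"])
v,u=np.mgrid[:480,:640];P=o+(np.stack([(u-K[0,2])/K[0,0],(v-K[1,2])/K[1,1],np.ones_like(u)],-1)*d[...,None])@R.T
br=im.max(-1)
def sel(m,n):
    q=P[m&(d>0)];print(n,len(q),q.mean(0).round(4),q.min(0).round(3),q.max(0).round(3));return q
near=lambda x,y,r:np.hypot(P[...,0]-x,P[...,1]-y)<r
ring=sel((P[...,2]>.112)&(P[...,2]<.135)&near(.565,.06,.095)&~near(.565,.06,.055),"ring")
q=ring[:,:2];A=np.c_[2*q,np.ones(len(q))]
s=np.linalg.lstsq(A,(q**2).sum(1),rcond=None)[0];print("ring c",s[:2],np.sqrt(s[2]+s[:2]@s[:2]))
top=sel((P[...,2]>.172)&near(.511,.022,.04),"handle top")
c=s[:2];h=top.mean(0)[:2]-c;print("handle ang",np.degrees(np.arctan2(h[1],h[0])),np.hypot(*h))
sel(near(*c,.022),"hub")
sl=sel((br<75)&(P[...,2]>.115)&(P[...,2]<.165)&near(.615,-.19,.06),"sleeve")
m=sl[:,:2].mean(0);U,S,V=np.linalg.svd(sl[:,:2]-m);print("sleeve dir",V[0])
pv=sel((P[...,2]>.14)&near(.613,-.125,.02),"pivot")
E
```

```text
ring 1383 [0.5637 0.0588 0.1253] [ 0.486 -0.02   0.117] [0.639 0.134 0.132]
ring c [0.56251865 0.05727923] 0.07087192005208147
handle top 97 [0.5082 0.0224 0.1809] [0.499 0.012 0.172] [0.519 0.032 0.186]
handle ang -147.24777332062055 0.06456026381589122
hub 361 [0.559  0.0588 0.1191] [0.541 0.037 0.075] [0.582 0.079 0.143]
sleeve 296 [ 0.611  -0.1962  0.1458] [ 0.602 -0.23   0.13 ] [ 0.621 -0.133  0.153]
sleeve dir [-0.0176903  -0.99984351]
pivot 146 [ 0.6129 -0.1262  0.1445] [ 0.6   -0.144  0.14 ] [ 0.628 -0.112  0.151]
```

Call:
servo_tool --moves "0 0 0 0.88;0 0 0 0.88;0 0 0 0.88;0 0 0 0.86;0.17 -0.62 0 0;0.17 -0.62 0 0;0.17 -0.62 0 0;0.17 -0.62 0 0;0.17 -0.62 0 0;0.17 -0.62 0 0;0.17 -0.62 0 0;0.17 -0.62 0 0" --hand 255 --grip_force 10

```text
time: 2.15
eef_pos: [0.3128, -0.2987, 0.2228]
eef_rot: [[1.0, -0.001, 0.0], [-0.001, -1.0, -0.0], [0.0, 0.0, -1.0]]
force: [1.0, 0.4, -0.3]
opening: 0.006
```

Call:
servo_tool --moves "0.64 -0.17 0 0;0.64 -0.17 0 0;0.64 -0.17 0 0;0.64 -0.17 0 0;0.64 -0.17 0 0;0.64 -0.17 0 0;0.64 -0.17 0 0;0.64 -0.17 0 0;0.64 -0.17 0 0;0.64 -0.17 0 0;0.64 -0.17 0 0;0 0 0 0"

```text
time: 3.35
eef_pos: [0.6682, -0.2052, 0.2222]
eef_rot: [[1.0, 0.002, 0.002], [0.002, -1.0, 0.0], [0.002, -0.0, -1.0]]
force: [-0.3, 0.1, 0.4]
opening: 0.007
```

Call:
servo_tool --moves "0 0 0.4 0;0 0 0.4 0;0 0 0.4 0;0 0 0.4 0;0 0 0.2 0;0 0 0 0"

```text
time: 3.95
eef_pos: [0.6628, -0.2062, 0.131]
eef_rot: [[1.0, -0.0, -0.003], [-0.0, -1.0, 0.001], [-0.003, -0.001, -1.0]]
force: [-0.5, -0.0, -0.3]
opening: 0.008
```

Call:
servo_tool --moves "-0.2 0 0 0;-0.2 0 0 0;-0.2 0 0 0;-0.21 0.03 0 0;-0.21 0.03 0 0;-0.21 -0.03 0 0;-0.21 -0.03 0 0;-0.2 -0.09 0 0;-0.2 -0.09 0 0;-0.17 -0.13 0 0;-0.17 -0.13 0 0;0 0 0 0"

```text
time: 5.15
eef_pos: [0.5534, -0.183, 0.1324]
eef_rot: [[1.0, 0.0, -0.003], [0.0, -1.0, 0.001], [-0.003, -0.001, -1.0]]
force: [0.8, -0.1, 0.3]
opening: 0.003
```

Call:
servo_tool --moves "-0.09 -0.12 0 0;-0.09 -0.12 0 0;-0.04 -0.06 0 0;0 0 0 0"

```text
time: 5.55
eef_pos: [0.544, -0.1687, 0.1325]
eef_rot: [[1.0, 0.0, -0.001], [0.0, -1.0, 0.001], [-0.001, -0.001, -1.0]]
force: [0.4, -0.1, -0.2]
opening: 0.003
```

```bash
python3 - <<'E'
from h import *
im,d=eyes.read_camera("side");c=im[100:330,230:480,::-1];cv2.imwrite("pics/side1.png",cv2.resize(c,None,fx=2.4,fy=2.4,interpolation=3))
print(telemetry.read_state()["force"])
for n,z in(("wheel_handle",.154),("lever_pivot",.137),("lever_grip",.137)):
    for r in eyes.landmark_of("side",n)[:2]: print(n,r["score"],r["point"],w("side",r["point"],z).round(4))
E
```

```text
[ 0.09759829 -0.10996704  0.07113574]
wheel_handle 0.86 [363.6, 216.9] [0.5129 0.0198 0.154 ]
lever_pivot 0.96 [365.8, 164.7] [ 0.6196 -0.1185  0.137 ]
lever_grip 0.79 [400.3, 174.8] [ 0.5466 -0.1418  0.137 ]
lever_grip 0.43 [327.2, 265.9] [0.4915 0.1458 0.137 ]
```

View pics/side1.png

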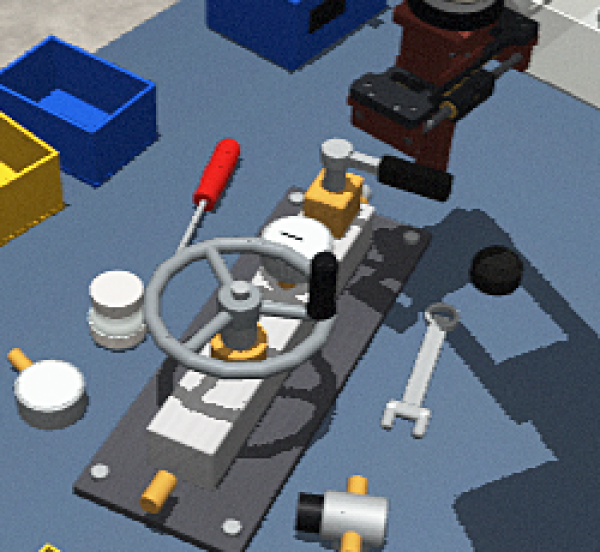

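The lever now points nearly at the robot: pivot at (338,150) in the crop, sleeve at (415,178), with the fingers behind it. I'll push on in small steps until the stop shows as a rise in force.

Call:
servo_tool --moves "-0.03 -0.07 0 0;-0.03 -0.07 0 0;0 0 0 0"

```text
time: 6.05
eef_pos: [0.5432, -0.1657, 0.1329]
eef_rot: [[1.0, 0.001, 0.003], [0.001, -1.0, -0.006], [0.003, 0.006, -1.0]]
force: [2.1, -10.9, -5.8]
opening: 0.003
```

Call:
servo_tool --moves "-0.02 -0.07 0 0;0 0 0 0"

```text
time: 6.25
eef_pos: [0.5432, -0.1654, 0.133]
eef_rot: [[1.0, 0.002, 0.005], [0.002, -1.0, -0.012], [0.005, 0.012, -1.0]]
force: [3.1, -21.1, -9.6]
opening: 0.004
```

Call:
servo_tool --moves "0.1 0.27 0 0;0.1 0.27 0 0;0 0.27 0 0;0 0 -0.4 0;0 0 -0.4 0;0 0 -0.4 0;0 0 -0.4 0;0 0 0 0"

```text
time: 7.05
eef_pos: [0.5522, -0.2005, 0.2153]
eef_rot: [[1.0, -0.0, 0.004], [-0.0, -1.0, -0.002], [0.004, 0.002, -1.0]]
force: [0.4, -0.2, 0.1]
opening: 0.007
```

```bash
python3 - <<'E'
from h import *
print(telemetry.read_state()["eef_pos"],telemetry.read_state()["force"])
im,d=eyes.read_camera("side")
for n,z in(("wheel_handle",.154),("lever_pivot",.137),("lever_grip",.137)):
    for r in eyes.landmark_of("side",n)[:1]: print(n,r["score"],r["point"],w("side",r["point"],z).round(4))
E
```

```text
[ 0.55218465 -0.20054779  0.21529733] [ 0.39443704 -0.20893029  0.10174948]
wheel_handle 0.88 [365.7, 215.7] [0.5121 0.0147 0.154 ]
lever_pivot 0.92 [367.9, 164.9] [ 0.6159 -0.121   0.137 ]
lever_grip 0.84 [399.2, 173.6] [ 0.5506 -0.1433  0.137 ]
```

Call:
servo_tool --moves "-0.11 -0.52 0 0;-0.11 -0.52 0 0;-0.11 -0.52 0 0;-0.11 -0.52 0 0;-0.11 -0.52 0 0;-0.11 -0.52 0 0;-0.11 -0.52 0 0;-0.11 -0.52 0 0;-0.11 -0.52 0 0;-0.11 -0.52 0 0;0 0 0 0"

```text
time: 8.35
eef_pos: [0.4937, 0.063, 0.2114]
eef_rot: [[1.0, 0.003, -0.003], [0.003, -1.0, 0.001], [-0.003, -0.001, -1.0]]
force: [-0.7, -0.2, -0.1]
opening: 0.007
```

```bash
cat >> h.py <<'E'
def cloud(cam,im,d):
    p=eyes.camera_params(cam);K=np.array(p["camera_matrix"]);R=np.array(p["orientation"]);o=np.array(p["origin"])
    v,u=np.mgrid[:480,:640];return o+(np.stack([(u-K[0,2])/K[0,0],(v-K[1,2])/K[1,1],np.ones_like(u)],-1)*d[...,None])@R.T
def lever(cam="top"):
    im,d=eyes.read_camera(cam);P=cloud(cam,im,d)
    q=P[(im.max(-1)<75)&(d>0)&(P[...,2]>.12)&(P[...,2]<.16)&(np.hypot(P[...,0]-.543,P[...,1]+.145)<.06)]
    if len(q)<30: print("few",len(q)); return im
    m=q.mean(0);V=np.linalg.svd(q[:,:2]-m[:2])[2][0];print(cam,"lever",len(q),m.round(4),"from pivot deg",np.degrees(np.arctan2(m[1]+.126,m[0]-.613)),"axis",np.degrees(np.arctan2(V[1],V[0])));return im
E
python3 - <<'E'
from h import *
for c in("top","side"): cv2.imwrite(f"pics/{c}2.png",lever(c)[:,:,::-1])
E
```

```text
top lever 311 [ 0.5439 -0.1425  0.1456] from pivot deg -166.56725909561771 axis -164.2119077325765
side lever 370 [ 0.5414 -0.1399  0.1422] from pivot deg -169.00749614673296 axis -163.32222100777014
```

Call:
servo_tool --moves "0 0 0.4 0;0 0 0.4 0;0 0 0.4 0;0 0 0.03 0;0 0 0 0"

```text
time: 8.95
eef_pos: [0.4955, 0.0597, 0.1508]
eef_rot: [[1.0, -0.001, -0.002], [-0.001, -1.0, -0.0], [-0.002, 0.0, -1.0]]
force: [-0.4, -0.4, -0.3]
opening: 0.006
```

```bash
python3 - <<'E'
from h import *
C=np.array([.5635,.0585]);p=telemetry.read_state()["eef_pos"];print(p)
a=np.radians(np.r_[180:544:7.0]);W=C+.065*np.c_[np.cos(a),np.sin(a)]
cur=p[:2].copy();out=[]
for t in W:
    m=np.round((t-cur)/.05*[1,-1],2);cur=cur+m*.05*[1,-1];out.append("%g %g 0 0"%tuple(m))
for i in range(0,len(out),12): print(";".join(out[i:i+12]))
E
```

```text
[0.49545787 0.05969482 0.15076347]
0.06 0.02 0 0;0.01 0.16 0 0;0.03 0.16 0 0;0.05 0.15 0 0;0.06 0.14 0 0;0.09 0.14 0 0;0.09 0.12 0 0;0.12 0.12 0 0;0.12 0.09 0 0;0.14 0.08 0 0;0.15 0.07 0 0;0.15 0.04 0 0
0.15 0.03 0 0;0.16 0 0 0;0.16 -0.01 0 0;0.16 -0.03 0 0;0.15 -0.05 0 0;0.14 -0.07 0 0;0.13 -0.08 0 0;0.13 -0.11 0 0;0.11 -0.11 0 0;0.09 -0.13 0 0;0.08 -0.14 0 0;0.06 -0.14 0 0
0.04 -0.16 0 0;0.03 -0.15 0 0;0 -0.16 0 0;-0.02 -0.16 0 0;-0.03 -0.15 0 0;-0.05 -0.15 0 0;-0.07 -0.15 0 0;-0.09 -0.13 0 0;-0.1 -0.12 0 0;-0.12 -0.11 0 0;-0.13 -0.09 0 0;-0.14 -0.07 0 0
-0.15 -0.06 0 0;-0.15 -0.04 0 0;-0.16 -0.02 0 0;-0.16 -0 0 0;-0.15 0.01 0 0;-0.16 0.04 0 0;-0.15 0.06 0 0;-0.14 0.07 0 0;-0.13 0.09 0 0;-0.12 0.1 0 0;-0.1 0.12 0 0;-0.09 0.13 0 0
-0.08 0.15 0 0;-0.05 0.14 0 0;-0.04 0.16 0 0;-0.02 0.16 0 0
```

Call:
servo_tool --moves "0.06 0.02 0 0;0.01 0.16 0 0;0.03 0.16 0 0;0.05 0.15 0 0;0.06 0.14 0 0;0.09 0.14 0 0;0.09 0.12 0 0;0.12 0.12 0 0;0.12 0.09 0 0;0.14 0.08 0 0;0.15 0.07 0 0;0.15 0.04 0 0"

```text
time: 10.15
eef_pos: [0.5492, -0.0043, 0.1509]
eef_rot: [[1.0, -0.001, -0.001], [-0.001, -1.0, 0.0], [-0.001, -0.0, -1.0]]
force: [-2.7, 2.2, -0.1]
opening: 0.009
```

```bash
python3 - <<'E'
from h import *
s=telemetry.read_state();p=s["eef_pos"]-[.5635,.0585,0];print("finger ang",np.degrees(np.arctan2(p[1],p[0])),np.hypot(*p[:2]),s["force"])
for c in("side",):
    im,d=eyes.read_camera(c)
    for r in eyes.landmark_of(c,"wheel_handle")[:1]:
        q=w(c,r["point"],.154);print(c,r["score"],q,np.degrees(np.arctan2(q[1]-.0585,q[0]-.5635)))
E
```

```text
finger ang -102.84600527483435 0.06444833288684487 [-2.74250837  2.2127244  -0.11451989]
side 0.63 [ 0.57132586 -0.00641479  0.154     ] -83.1258308697895
```

Turning as planned, with about 3.5 N on the handle. I'll carry on.

Call:
servo_tool --moves "0.15 0.03 0 0;0.16 0 0 0;0.16 -0.01 0 0;0.16 -0.03 0 0;0.15 -0.05 0 0;0.14 -0.07 0 0;0.13 -0.08 0 0;0.13 -0.11 0 0;0.11 -0.11 0 0;0.09 -0.13 0 0;0.08 -0.14 0 0;0.06 -0.14 0 0"

```text
time: 11.45
eef_pos: [0.6259, 0.0383, 0.1514]
eef_rot: [[1.0, -0.0, 0.001], [-0.0, -1.0, -0.0], [0.001, 0.0, -1.0]]
force: [-1.9, -2.3, -0.0]
opening: 0.005
```

Call:
servo_tool --moves "0.04 -0.16 0 0;0.03 -0.15 0 0;0 -0.16 0 0;-0.02 -0.16 0 0;-0.03 -0.15 0 0;-0.05 -0.15 0 0;-0.07 -0.15 0 0;-0.09 -0.13 0 0;-0.1 -0.12 0 0;-0.12 -0.11 0 0;-0.13 -0.09 0 0;-0.14 -0.07 0 0"

```text
time: 12.65
eef_pos: [0.5913, 0.1187, 0.1515]
eef_rot: [[1.0, -0.0, 0.001], [-0.0, -1.0, 0.0], [0.001, -0.0, -1.0]]
force: [1.7, -2.4, 1.9]
opening: 0.007
```

```bash
python3 - <<'E'
from h import *
s=telemetry.read_state();p=s["eef_pos"]-[.5635,.0585,0];print("finger ang",np.degrees(np.arctan2(p[1],p[0])),np.hypot(*p[:2]),s["force"])
im,d=eyes.read_camera("side")
for r in eyes.landmark_of("side","wheel_handle")[:1]:
    q=w("side",r["point"],.154);print(r["score"],q,np.degrees(np.arctan2(q[1]-.0585,q[0]-.5635)))
E
```

```text
finger ang 65.25686610836584 0.06631700817294334 [ 1.66921114 -2.40357946  1.93546156]
0.6 [0.56642606 0.12566826 0.154     ] 87.50559430250593
```

Call:
servo_tool --moves "-0.15 -0.06 0 0;-0.15 -0.04 0 0;-0.16 -0.02 0 0;-0.16 0 0 0;-0.15 0.01 0 0;-0.16 0.04 0 0;-0.15 0.06 0 0;-0.14 0.07 0 0;-0.13 0.09 0 0;-0.12 0.1 0 0;-0.1 0.12 0 0;-0.09 0.13 0 0"

```text
time: 13.95
eef_pos: [0.5074, 0.0928, 0.1511]
eef_rot: [[1.0, -0.0, -0.001], [-0.0, -1.0, 0.0], [-0.001, -0.0, -1.0]]
force: [0.9, 2.7, 0.3]
opening: 0.002
```

Call:
servo_tool --moves "-0.08 0.15 0 0;-0.05 0.14 0 0;-0.04 0.16 0 0;-0.02 0.16 0 0;0 0 0 0"

```text
time: 14.45
eef_pos: [0.498, 0.0612, 0.151]
eef_rot: [[1.0, -0.001, -0.001], [-0.001, -1.0, -0.001], [-0.001, 0.001, -1.0]]
force: [-0.7, 0.5, -0.3]
opening: 0.007
```

```bash
python3 - <<'E'
from h import *
s=telemetry.read_state();p=s["eef_pos"]-[.5635,.0585,0];print("finger ang",np.degrees(np.arctan2(p[1],p[0])),np.hypot(*p[:2]),s["force"])
im,d=eyes.read_camera("side");cv2.imwrite("pics/side3.png",im[:,:,::-1])
for r in eyes.landmark_of("side","wheel_handle")[:1]:
    q=w("side",r["point"],.154);print(r["score"],r["point"],q,np.degrees(np.arctan2(q[1]-.0585,q[0]-.5635)))
im,d=eyes.read_camera("top");P=cloud("top",im,d);cv2.imwrite("pics/top3.png",im[:,:,::-1])
q=P[(im.max(-1)<75)&(P[...,2]>.172)&(P[...,2]<.19)&(np.hypot(P[...,0]-.508,P[...,1]-.03)<.05)];print(len(q),q.mean(0) if len(q) else 0)
E
```

```text
finger ang 177.68140442203483 0.06552046836565924 [-0.66842475  0.53144586 -0.31957502]
0.89 [363.4, 227.4] [0.4955252  0.04152576 0.154     ] -165.97919182718866
0 0
```

Call:
servo_tool --moves "0.01 0.1 0 0;0.01 0.1 0 0;0.01 0.06 0 0;0 0 0 0;0 -0.2 0 0;0 -0.2 0 0;-0.1 -0.2 0 0;-0.4 -0.4 0 0;-0.4 -0.4 -0.4 0;-0.4 -0.4 -0.4 0;0 -0.2 -0.4 0;0 0 0 0"

```text
time: 15.8
eef_pos: [0.436, 0.1517, 0.2135]
eef_rot: [[1.0, 0.003, 0.005], [0.003, -1.0, 0.001], [0.005, -0.001, -1.0]]
force: [0.5, 0.2, 0.4]
opening: 0.005
```

```bash
cat >> h.py <<'E'
def wheel(im,d):
    P=cloud("top",im,d)
    q=P[(P[...,2]>.172)&(P[...,2]<.19)&(np.hypot(P[...,0]-.508,P[...,1]-.025)<.035)]
    if len(q): print("handle",len(q),q.mean(0).round(4),"deg",np.degrees(np.arctan2(q[:,1].mean()-.0585,q[:,0].mean()-.5635)))
    else: print("none")
E
python3 - <<'E'
from h import *
print(telemetry.read_state()["eef_pos"])
wheel(cv2.imread("pics/top0.png"),np.load("pics/top0.npy"))
im,d=eyes.read_camera("top");wheel(im,d);cv2.imwrite("pics/top4.png",im[:,:,::-1])
for r in eyes.landmark_of("top","wheel_handle")[:2]: print(r["score"],r["point"])
im,d=eyes.read_camera("side")
for r in eyes.landmark_of("side","wheel_handle")[:1]: print(r["score"],r["point"])
E
```

```text
[0.43599743 0.15170385 0.21354008]
handle 97 [0.5082 0.0224 0.1809] deg -146.8176918162667
handle 99 [0.5046 0.0296 0.1807] deg -153.8735592722076
0.96 [343.4, 278.5]
```

Call:
servo_tool --moves "0.3 0.38 0 0;0.3 0.38 0 0;0.3 0.38 0 0;0.3 0.38 0 0;0 0 0 0;0 0 0.4 0;0 0 0.4 0;0 0 0.4 0;0 0 0.05 0;0 0 0 0"

```text
time: 17.0
eef_pos: [0.494, 0.0737, 0.1478]
eef_rot: [[1.0, -0.0, -0.003], [-0.0, -1.0, 0.0], [-0.003, -0.0, -1.0]]
force: [0.5, -1.0, 0.2]
opening: 0.006
```

Call:
servo_tool --moves "0.09 0.2 0 0;0.01 0.2 0 0;0.02 0.14 0 0;0.03 0.12 0 0;0 0 0 0"

```text
time: 17.5
eef_pos: [0.5039, 0.0396, 0.1494]
eef_rot: [[1.0, -0.001, 0.002], [-0.001, -1.0, 0.0], [0.002, -0.0, -1.0]]
force: [-0.4, 0.5, 0.8]
opening: 0.006
```

Call:
servo_tool --moves "-0.02 -0.2 0 0;0 -0.2 0 0;-0.1 -0.2 0 0;-0.4 -0.4 0 0;-0.4 -0.4 -0.4 0;-0.4 -0.4 -0.4 0;0 -0.2 -0.4 0;0 0 0 0"

```text
time: 18.3
eef_pos: [0.4372, 0.1427, 0.2109]
eef_rot: [[1.0, 0.003, 0.004], [0.003, -1.0, 0.001], [0.004, -0.001, -1.0]]
force: [0.6, -0.7, 0.4]
opening: 0.003
```

```bash
python3 - <<'E'
from h import *
s=telemetry.read_state();print(s["time"],s["eef_pos"],s["force"])
im,d=eyes.read_camera("top");wheel(im,d);cv2.imwrite("pics/top5.png",im[:,:,::-1]);lever("top")
im,d=eyes.read_camera("side")
for r in eyes.landmark_of("side","wheel_handle")[:1]: print(r["score"],r["point"])
E
```

```text
18.3 [0.43719044 0.1426997  0.2108589 ] [ 0.56368932 -0.68372428  0.36744042]
handle 98 [0.5102 0.0199 0.1805] deg -144.07078591352246
top lever 311 [ 0.5439 -0.1425  0.1455] from pivot deg -166.53238526740114 axis -164.1652769819298
0.19 [435.7, 218.3]
```

View pics/top5.png

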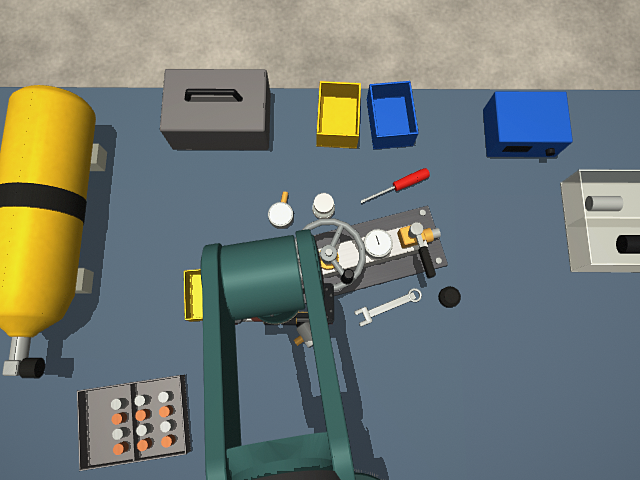

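The handle is at (347,277), almost where it began at (346,277), and the lever points down to the right at (428,262). The benchtop items look unmoved. I'll retreat upward and check without occlusion.

Call:
servo_tool --moves "0 0 -0.5 0;0 0 -0.5 0;0 0 -0.5 0;0 -0.4 -0.3 0;0 -0.6 0 0;0 -0.6 0 0;0 -0.6 0 0;0 -0.6 0 0;0 -0.6 0 0;0 0 0 0"

```text
time: 19.5
eef_pos: [0.4367, 0.3128, 0.297]
eef_rot: [[1.0, 0.001, -0.002], [0.001, -1.0, 0.0], [-0.002, -0.0, -1.0]]
force: [0.2, -0.1, 0.3]
opening: 0.004
```

```bash
python3 - <<'E'
from h import *
s=telemetry.read_state();print(s["time"],s["eef_pos"],s["force"])
im0=cv2.imread("pics/top0.png");d0=np.load("pics/top0.npy")
im,d=eyes.read_camera("top");wheel(im0,d0);wheel(im,d);im=im[:,:,::-1];lever("top")
im2,d2=eyes.read_camera("side")
for r in eyes.landmark_of("side","wheel_handle")[:1]: print("side",r["score"],r["point"],w("side",r["point"],.154))
f=lambda i:cv2.resize(i[160:360,250:480],None,fx=1.7,fy=2.4)
cv2.imwrite("pics/cmp.png",np.hstack([f(im0),f(im)]))
E
```

```text
19.5 [0.43670997 0.31278241 0.29702927] [ 0.20346566 -0.13962821  0.31567256]
handle 97 [0.5082 0.0224 0.1809] deg -146.8176918162667
handle 98 [0.5102 0.0201 0.1806] deg -144.17987055949058
top lever 311 [ 0.5439 -0.1425  0.1455] from pivot deg -166.5318047240111 axis -164.35002673632883
side 0.64 [362.2, 216.8] [0.51500588 0.02142927 0.154     ]
```

View pics/cmp.png

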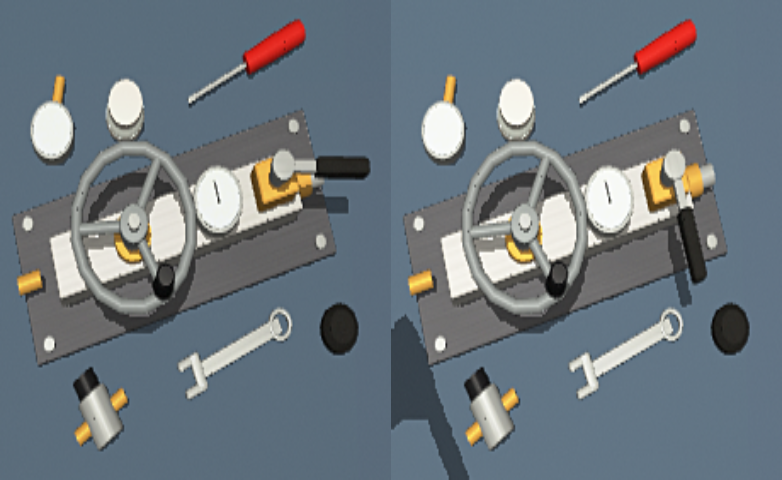

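```bash
python3 -c "
from h import *
print(ctrl.close_job())"
```

```text
the job is handed in; nothing more can be done
None
```

The bleed lever is shut on its stop, and after that the hand wheel went anticlockwise through one turn. The handle ended about 2.6° (roughly 3 mm) past its starting point, which I left uncorrected. The job was handed in at about 20 s of the 72 s allowed.

- **Lever:** I pushed it clockwise with the outside of the closed fingers until it stopped moving and the force rose from near zero to about 21–23 N. The top camera then put it at -164° to -166.5°, against about -165° expected when shut. It read the same after the wheel was turned.
- **Wheel:** The force on the handle stayed at about 3–4 N in the readings. The first pass stopped 7° short, so I gave it one more nudge, which caused the overshoot. The top camera measured the handle at -146.8° before and -144.2° after. The side camera's readings varied by 2–3°, too rough to settle the overshoot.
- **Everything else:** In before and after top views the loose items near the manifold look unmoved. The bin was outside that comparison, so I did not check it again. The fingers stayed shut throughout, and the arm finished clear with the fingertips 0.30 m above the bench.

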